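Raise the fume booth window to its mark and lock it

ROBOT

A 6-joint arm with a two-finger parallel gripper is mounted at the origin on the work surface; the furniture and walls round the work are solid. World frame = base frame: x ahead of the robot, y to its left, z up, the work surface at z = 0. Lengths are in m, angles in rad, forces in N, time in s.
With the tool pointing down it reaches from about 0.3 to 0.75 m from the base axis. Payload 8.5 kg.
Tool frame: the origin (TCP) lies between the finger pads; the fingertips stand 22 mm ahead of it and the grasp point (between the pads) lies 3 mm ahead of it; z points along the fingers, y is the line along which they close (so a half turn about z gives the same grasp; the last joint's range is limited). The gripper opens to 85 mm and grips with 20 to 120 N. Pads are 22 mm wide; open, the fingers measure 114 mm over their backs; the gripper's body (76 mm by 85 mm) begins 54 mm behind the grasp point. The pads swing forward as they close: fully open they stand 13 mm farther back than shut.
Start: joints at [-1.535, 0.381, 1.297, -0, 1.464, -0.215], TCP at [0.136, -0.533, 0.253] pointing down, gripper open.
Joint ranges: [-3.11, 3.11], [-0.89, 2.33], [0.22, 2.48], [-1.42, 4.56], [0.17, 2.85], [-2.88, 2.88]. Speed limits (rad/s): [2.39, 2.39, 3.14, 3.14, 3.14, 3.14].

INTERFACE

Orientations are given as a unit quaternion [w, x, y, z].
In Python, from rig import manip, imaging gives the robot as it stands.
- The arm moves only by the shell command python3 -m crank 'ROWS' [OPENING] [FORCE]. ROWS is JSON, a list of rows, each an object with "translation": the shift along the tool's x, y, z in mm, a list of three; "roll": the turn about the tool's z in degrees. A call has 1 to 8 rows; each row is the pose to reach, as a shift and turn from the pose commanded when the call began, along the tool's axes at that moment; what a row does not reach only later rows make up. A row lasts 1/12 s, in which the tool goes at most 41.7 mm and 7.16 degrees, less where a joint would pass 70% of its speed; a pose out of reach is approached as far as the arm can. A call with a gripper value outside its range is refused whole. OPENING is the gripper's target within -1 to 1 (shut at 1, half-way at 0, fully open at -1), set as the call begins (- or left out, the last holds). The fingers move at their own pace and stop on an object; FORCE is the grip in N (left out, the last holds). Time passes only in rows, so rows that repeat a pose let the fingers close. It gives the time, the measured TCP pose, the force, the opening and the grip force at its end, in the units of the state.
- manip.read_state(): the state, without advancing time (a new reading comes with each control period).
- imaging.grab_frame(name): name is "scene" or "top" or "wrist"; returns the picture (384x512x3 uint8, blue, green, red); there is no depth.
- imaging.camera_model(name): a dict with "fx", "fy", "cx", "cy" (pixels), "xyz" and "attitude" of the camera in the world. Camera axes: x right, y down, z forward; pixel columns grow to the right and rows downward; lengths in m; the calibration is good to about 2 mm. A picture is of the moment at which its call begins: read the wrist's pose just before it. camera_model takes no time and is no camera call; for the wrist camera it gives the pose at the moment of the call.
- manip.close_job(): hands the job in; it is judged then, once.
The state is a dict: "time": time; "joints": joint angles; "qd": joint speeds; "joint_torque": joint torques, N m; "tcp_pos": TCP position; "tool_rot": TCP orientation; "contact_force": force on the tool from outside, world axes, zero at the start; "ft_torque": the same for the moment, N m; "width": finger opening in m; "finger_force": force on a finger pad.
Only numpy, scipy, OpenCV 4.12 (cv2) and the standard library are available. Lean on these libraries where they do the work, as an engineer would, in place of code of your own. Each camera call takes 0.05 s, during which the arm holds its last target. There are 200 camera calls.

TASK

Push the amber window of the fume booth up with the fingertips from beneath its yellow lip, and stop when its red pointer stands on the green clip, without running it well past the clip. Then push the red locking lever beside the booth fully over, away from you, so that the window stays at that height. Do not pinch the lip, and leave the green clip, the tin, the spray can and the tube offcut where they are.

Things in the scene. Friction and masses are not known exactly. Their poses are not given: they have to be found in the camera images.
- booth: Grey fume booth fixed to the table, 330 deep, 280 wide, 300 high, duct collar on the roof. Origin on the table under the middle of its front sill; x points into the booth (away from the robot), y to its left, z up. Its front slopes at 45 degrees from the sill's top (x = 0, z = 50) to the roof (x = 250, z = 300). On its left side a pod 60 high carries the locking lever.
- window (a joint): How far the amber window has slid up the slope, in m: 0 shut, 0.14 fully up. It moves along the booth's direction x = z (45 degrees up and inwards), so 10 mm of slide raises it 7 mm. It is balanced by springs: it stays where it is left, never falls or runs on, and takes about 3 to 5 N to push up.
- lip (a point): Yellow underside of the window's lip, moving with the window; this point is the middle of its face, axes as the booth's. The lip is a straight flange 180 wide along y, 44 deep, 11 thick. It stands up and towards the robot, 25 degrees from vertical (x -0.42, z 0.91), so this face looks to the robot and down (x -0.91, z -0.42); from here it runs 24 down to the pane, 20 up to its free edge.
- pointer (a point): Tip of the red pointer on the window's right side, above the lip, moving with the window; axes as the booth's.
- mark (a point): White line in the middle of the green clip (17 mm long up the slope, 30 mm wide) on the right-hand jamb, at the pointer's side; axes as the booth's. The window is at the marked height when pointer and mark are at the same height (z). The clip is a stiff slide set before the work, 28 to 82 mm higher than the pointer's start.
- lock (a joint): Red locking lever, in rad: 0 to 0.1 at the start (leaning to the robot, 0.5 rad from vertical at 0), 1.0 fully over, leaning away from the robot (towards the booth's +x). It stays where it is left.
- lock_tip (a point): Middle of the red ball (26 mm across) at the tip of the locking lever, a steel stick 10 mm thick. It swings in the booth's x-z plane, 80 mm from a pivot that stands at x = 30, y = 172, z = 82 in the booth's frame; the lever's base block reaches to z = 95 within 35 of the pivot. The axes turn with the lever. About 1 N at the ball moves it.
- tin: Blue tin with white lid, 72 across x 60 high, standing at the booth's right; origin under its middle. A bystander.
- can: Spray can, 67 across x 205 high, at the booth's right; origin under its middle. A bystander.
- tube: Dark square-tube offcut, 40 x 85 x 40 high, lying in front of the booth; origin under its middle, its length along its y. A bystander.

How it is judged:
By the outcome, as a careful person would: the job done as asked, in the order asked, and still so for the second after the job is handed in, with the robot touching nothing.
It also fails if it takes over 48 s, if anything falls off the work surface, if the arm or the gripper's body presses on something with over 40 N, if the wrist force passes 120 N, or if a joint passes its speed limit or range.

## Working session

There is one attempt and no reset: what is moved stays moved. The work goes in short steps, Python scripts to look and compute and a shell command to move; the robot and the scene stay as the last step left them, time stands still between calls to the robot, and variables do not carry over. Pictures are saved under pics/ and viewed, at most 10 in all, crops included, and the job is handed in when it is done.

```bash
mkdir -p pics; ls
python3 - <<'E'
from rig import manip, imaging
import cv2
for n in("scene","top"):
    cv2.imwrite(f"pics/{n}0.png",imaging.grab_frame(n)); print(n,imaging.camera_model(n))
s=manip.read_state();print(s)
E
```

```text
pics
scene {'fx': 359.1963878842619, 'fy': 359.1963878842619, 'cx': 256.17734843573044, 'cy': 187.46853172646982, 'xyz': array([0.16788529, 0.50611218, 0.56669144]), 'attitude': array([ 0.12813314, -0.22153448,  0.833975  , -0.4888661 ])}
top {'fx': 481.9231353384982, 'fy': 481.9231353384982, 'cx': 250.78682546389453, 'cy': 195.94933358333873, 'xyz': array([ 0.35307797, -0.17826067,  1.28072091]), 'attitude': array([ 0.06625245, -0.69372413,  0.71395868, -0.06797386])}
{'time': 0.1, 'joints': array([-1.53533577e+00,  3.81138366e-01,  1.29815009e+00, -2.44536106e-06,
        1.46361271e+00, -2.15335450e-01]), 'qd': array([ 0.00011966,  0.00039824, -0.00046334, -0.00010811,  0.00022878,
       -0.00123445]), 'joint_torque': array([ 3.87894965e-03, -4.49222732e+01, -2.31656027e+01, -1.81205737e-04,
        3.67174987e-03,  4.17667223e-06]), 'tcp_pos': array([ 0.13646622, -0.53256224,  0.25278003]), 'tool_rot': array([-6.51722442e-04,  9.92147739e-01,  1.25069727e-01,  5.75522920e-05]), 'contact_force': array([-0.74328456, -0.74615494,  0.54826491]), 'ft_torque': array([ 0.01203614, -0.01863892, -0.00635997]), 'finger_force': 0.0, 'width': 0.08502566068505743}
```

View pics/scene0.png

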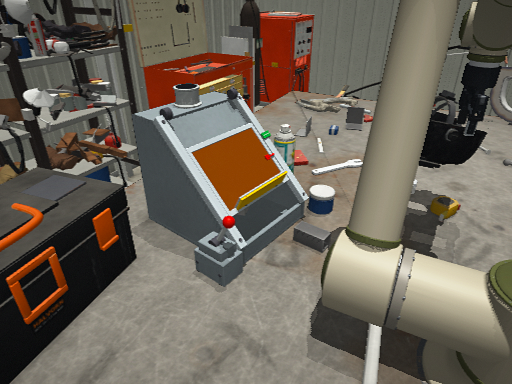

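View pics/top0.png

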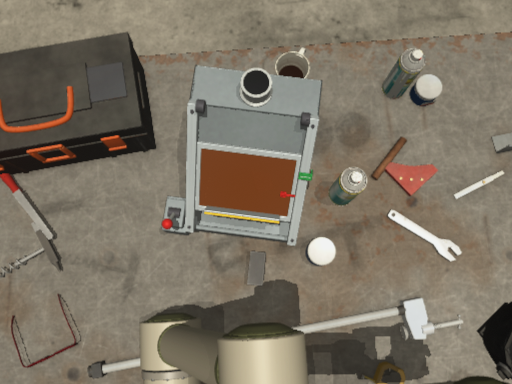

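The scene view shows the ball at (229,222), the pointer at (268,156), the green clip at (266,134) and the lip from (238,207) to (287,176). In the top view they are the ball (167,224), pointer (285,195), clip (306,176) and lip (204,212)–(280,221). The tube is at (257,266), the tin at (321,250) and the can at (350,183).

```bash
cat > h.py <<'E'
import numpy as np, cv2
from scipy.spatial.transform import Rotation as R
from rig import manip, imaging
def rot(q): return R.from_quat(np.roll(q,-1)).as_matrix()
def ray(c,p):
    d=rot(c["attitude"])@[(p[0]-c["cx"])/c["fx"],(p[1]-c["cy"])/c["fy"],1]
    return np.array(c["xyz"]),d/np.linalg.norm(d)
def plane(c,p,z):
    o,d=ray(c,p); return o+d*(z-o[2])/d[2]
def tri(c1,p1,c2,p2):
    o1,d1=ray(c1,p1);o2,d2=ray(c2,p2)
    t=np.linalg.lstsq(np.c_[d1,-d2],o2-o1,rcond=None)[0]
    a,b=o1+d1*t[0],o2+d2*t[1]; return (a+b)/2,np.linalg.norm(a-b)
def blobs(img,col,roi):
    h=cv2.cvtColor(img,cv2.COLOR_BGR2HSV).astype(int)
    H,S,V=h[...,0],h[...,1],h[...,2]
    m={"red":((H<6)|(H>174))&(S>180)&(V>90),"green":(H>50)&(H<80)&(S>130),"yellow":(H>22)&(H<34)&(S>130)}[col]
    k=np.zeros_like(m);x0,y0,x1,y1=roi;k[y0:y1,x0:x1]=1
    m=(m&k).astype(np.uint8)
    n,l,s,c=cv2.connectedComponentsWithStats(m)
    out=[]
    for i in range(1,n):
        if s[i,4]>=6:
            pts=np.argwhere(l==i)[:,::-1]
            r=cv2.minAreaRect(pts.astype(np.float32)); out.append((s[i].tolist(),c[i].round(1),cv2.boxPoints(r).round(1).tolist()))
    return out
E
python3 - <<'E'
from h import *
f={n:cv2.imread(f"pics/{n}0.png") for n in("scene","top")}
roi={"scene":(140,90,310,290),"top":(155,60,325,245)}
for n in f:
    for c in("red","green","yellow"):
        for b in blobs(f[n],c,roi[n]): print(n,c,b)
t=imaging.camera_model("top")
for nm,p,z in(("tin",(321,250),.06),("tube",(257,266),.04),("can",(357,174),.205),("roofL",(195,67),.3),("roofR",(321,80),.3),("sillL",(186,233),.05),("sillR",(296,245),.05)): print(nm,plane(t,p,z).round(3))
E
cd pics; python3 -c "
import cv2
a=cv2.imread('scene0.png')[110:260,190:310];b=cv2.imread('top0.png')[130:280,155:335]
cv2.imwrite('c.png',cv2.hconcat([cv2.resize(a,(320,400),interpolation=0),cv2.resize(b,(480,400),interpolation=0)]))"
```

```text
scene red ([284, 90, 6, 5, 9], array([286.7,  91.9]), [[283.3999938964844, 93.0999984741211], [288.70001220703125, 89.5], [289.5, 90.69999694824219], [284.20001220703125, 94.19999694824219]])
scene red ([304, 90, 4, 2, 7], array([305.6,  90.6]), [[304.0, 90.0], [307.0, 90.0], [307.0, 91.0], [304.0, 91.0]])
scene red ([260, 93, 13, 10, 37], array([264.4,  98.5]), [[258.3999938964844, 99.5999984741211], [260.1000061035156, 92.5], [273.29998779296875, 95.80000305175781], [271.5, 102.9000015258789]])
scene red ([274, 95, 9, 6, 14], array([278.1,  97. ]), [[273.29998779296875, 98.80000305175781], [281.5, 94.0999984741211], [282.20001220703125, 95.30000305175781], [274.0, 100.0]])
scene red ([265, 153, 9, 7, 32], array([268.4, 156. ]), [[264.20001220703125, 155.39999389648438], [272.20001220703125, 151.39999389648438], [274.3999938964844, 155.8000030517578], [266.3999938964844, 159.8000030517578]])
scene red ([294, 161, 14, 4, 30], array([300.3, 162.6]), [[293.79998779296875, 162.10000610351562], [307.0, 160.8000030517578], [307.20001220703125, 163.1999969482422], [294.0, 164.5]])
scene re
[... 981 characters left out ...]
061035156, 200.1999969482422]])
top red ([162, 219, 10, 10, 73], array([166.8, 223.4]), [[160.5, 223.5], [167.0, 217.0], [173.0, 223.0], [166.5, 229.5]])
top green ([299, 171, 13, 9, 58], array([305.1, 175.5]), [[299.0, 171.0], [311.0, 171.0], [311.0, 179.0], [299.0, 179.0]])
top yellow ([204, 212, 75, 11, 147], array([240.9, 217. ]), [[203.8000030517578, 213.60000610351562], [204.10000610351562, 211.3000030517578], [278.20001220703125, 220.8000030517578], [277.79998779296875, 223.1999969482422]])
tin [ 0.444 -0.358  0.06 ]
tube [ 0.409 -0.195  0.04 ]
can [ 0.604 -0.429  0.205]
roofL [ 0.832 -0.07   0.3  ]
roofR [ 0.794 -0.343  0.3  ]
sillL [ 0.498 -0.016  0.05 ]
sillR [ 0.459 -0.296  0.05 ]
```

View pics/c.png

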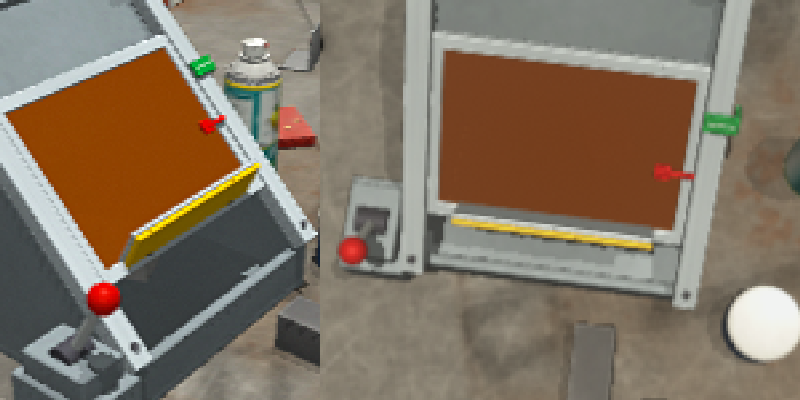

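Run:
```python
from h import *
s=imaging.camera_model("scene");t=imaging.camera_model("top")
P={}
for n,a,b in(("ball",(228.4,221.5),(166.8,223.4)),("tip",(273.7,153.8),(294.7,196.2)),("clip",(265.2,134.2),(305.1,175.5)),
 ("lipTopL",(237,207),(204,212.2)),("lipTopR",(286.5,171.5),(278.3,221.5)),):
    P[n],e=tri(s,a,t,b); print(n,P[n].round(4),round(e,4))
# yaw from roof edge, sill, lip
rl,rr=plane(t,(195,67),.3),plane(t,(321,80),.3)
for d in (rl-rr,plane(t,(186,233),.05)-plane(t,(296,245),.05),P["lipTopL"]-P["lipTopR"]): print("yaw",np.arctan2(-d[0],d[1]),np.linalg.norm(d))
yaw=-.135
ex=np.array([np.cos(yaw),np.sin(yaw)]);ey=np.array([-ex[1],ex[0]])
b=P["ball"]; lx=30-np.sqrt(max(0,80**2-(1e3*b[2]-82)**2))
o=b[:2]-ex*lx/1e3-ey*.172; print("origin",o,"ball x",lx)
for k in P: d=P[k][:2]-o; print(k,(1e3*np.array([d@ex,d@ey,P[k][2]])).round(1))
for p in(rl,rr): d=p[:2]-o; print((1e3*np.array([d@ex,d@ey])).round(1))
```

```text
ball [0.5098 0.0155 0.1541] 0.0003
tip [ 0.563  -0.2864  0.1743] 0.0013
clip [ 0.602  -0.3083  0.2153] 0.0005
lipTopL [ 0.5402 -0.069   0.1319] 0.006
lipTopR [ 0.5066 -0.2474  0.1526] 0.0007
yaw -0.13891287027351049 0.27613048547222196
yaw -0.13748629058783576 0.2830300300013026
yaw -0.18622331701900138 0.182778073505715
origin [ 0.49124291 -0.15554392] ball x -4.590072650910699
ball [ -4.6 172.  154.1]
tip [  88.7 -120.   174.3]
clip [ 130.3 -136.5  215.3]
lipTopL [ 36.8  92.4 131.9]
lipTopR [ 27.5 -89.  152.6]
[326.2 130.8]
[ 325.1 -145.3]
```

```bash
cat >> h.py <<'E'
yaw=-.138
ex=np.array([np.cos(yaw),np.sin(yaw)]);ey=np.array([-ex[1],ex[0]])
O=np.array([.5098,.0155])+ex*.0046-ey*.172
def booth(w): d=np.array(w[:2])-O; return (1e3*np.array([d@ex,d@ey,w[2]])).round(1)
def tool_delta(target_mm):  # tool-axis shift in mm to put TCP at booth point
    s=manip.read_state(); w=np.r_[O+ex*target_mm[0]/1e3+ey*target_mm[1]/1e3,target_mm[2]/1e3]
    return (rot(s["tool_rot"]).T@(w-s["tcp_pos"])*1e3).round(1)
E
python3 -m crank '[{"translation":[0,0,0],"roll":7},{"translation":[0,0,0],"roll":14},{"translation":[0,0,0],"roll":21},{"translation":[0,0,0],"roll":22.2},{"translation":[0,0,0],"roll":22.2}]' 1 20
python3 - <<'E'
from h import *
s=manip.read_state(); print(O,booth(s["tcp_pos"]),rot(s["tool_rot"]).round(3)); print(tool_delta([-40,30,220]))
E
```

```text
time: 0.52
tcp_pos: [0.1365, -0.5327, 0.2531]
tool_rot: [-0.0, 0.998, -0.067, -0.0]
contact_force: [-0.4, 0.0, 0.2]
width: 0.0249
finger_force: 0.0
[ 0.49069553 -0.1554976 ] [-298.9 -422.3  253.1] [[ 0.991 -0.134 -0.   ]
 [-0.134 -0.991  0.001]
 [-0.    -0.001 -1.   ]]
[ 260.5 -451.4   33.3]
```

```bash
python3 -m crank '[{"translation":[15,-35,0],"roll":0},{"translation":[30,-70,0],"roll":0},{"translation":[45,-105,0],"roll":0},{"translation":[60,-140,0],"roll":0},{"translation":[75,-175,0],"roll":0},{"translation":[90,-210,0],"roll":0},{"translation":[105,-245,0],"roll":0},{"translation":[120,-280,0],"roll":0}]'
python3 -m crank '[{"translation":[25,-30,0],"roll":0},{"translation":[50,-60,0],"roll":0},{"translation":[75,-90,5],"roll":0},{"translation":[100,-120,10],"roll":0},{"translation":[120,-150,20],"roll":0},{"translation":[135,-170,30],"roll":0},{"translation":[135,-170,30],"roll":0},{"translation":[135,-170,30],"roll":0}]'
python3 - <<'E'
from h import *
print(booth(manip.read_state()["tcp_pos"]),tool_delta([-25,30,160]))
cv2.imwrite("pics/w1.png",cv2.hconcat([cv2.resize(imaging.grab_frame(n),(400,300)) for n in("wrist","top")]))
E
```

```text
time: 1.18
tcp_pos: [0.294, -0.27, 0.2534]
tool_rot: [0.0, 0.998, -0.067, 0.0]
contact_force: [0.5, -0.7, -0.0]
width: 0.0001
finger_force: 0.0
time: 1.85
tcp_pos: [0.4507, -0.1208, 0.2228]
tool_rot: [-0.0, 0.998, -0.066, -0.001]
contact_force: [0.4, -1.0, -0.0]
width: -0.0001
finger_force: 0.0
[-44.4  28.8 222.8] [19.5 -1.  62.8]
```

View pics/w1.png

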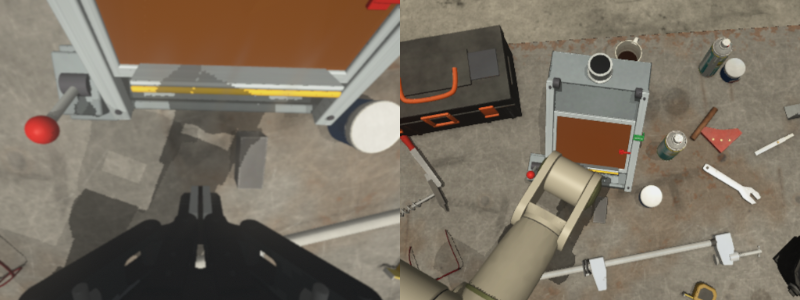

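The wrist view shows the lip ahead and the closed fingertips in front of it. The top view still sees the pointer at (625,152) and the clip at (639,138).

```bash
python3 -m crank '[{"translation":[10,0,35],"roll":0},{"translation":[20,0,67],"roll":0},{"translation":[28,0,67],"roll":0},{"translation":[36,0,67],"roll":0},{"translation":[42,0,67],"roll":0},{"translation":[46,0,67],"roll":0},{"translation":[50,0,67],"roll":0},{"translation":[50,0,67],"roll":0}]'
python3 - <<'E'
from h import *
s=manip.read_state();print(booth(s["tcp_pos"]),s["contact_force"])
f=imaging.grab_frame("top")
for c in("red","green"):
  for b in blobs(f,c,(270,150,325,230)): print(c,b)
cv2.imwrite("pics/w2.png",cv2.hconcat([cv2.resize(imaging.grab_frame(n),(400,300)) for n in("wrist","scene")]))
E
```

```text
time: 2.62
tcp_pos: [0.5008, -0.1289, 0.1574]
tool_rot: [0.0, 0.998, -0.068, 0.001]
contact_force: [-0.3, 0.1, 0.2]
width: 0.0003
finger_force: 0.0
[  6.3  27.8 157.4] [-0.28607262  0.14867658  0.18183475]
red ([280, 191, 15, 7, 56], array([285. , 194.3]), [[278.79998779296875, 195.60000610351562], [280.6000061035156, 190.1999969482422], [294.3999938964844, 194.8000030517578], [292.6000061035156, 200.1999969482422]])
green ([299, 171, 13, 9, 58], array([305.1, 175.5]), [[299.0, 171.0], [311.0, 171.0], [311.0, 179.0], [299.0, 179.0]])
```

View pics/w2.png

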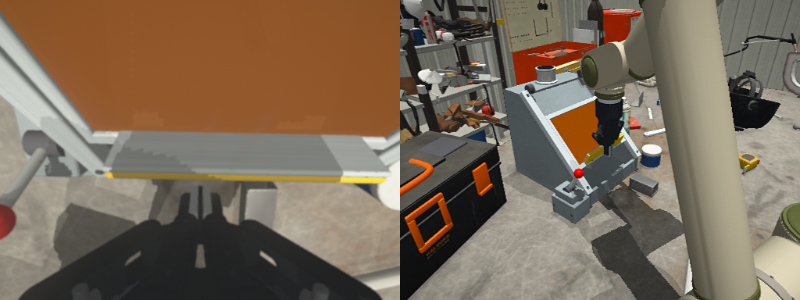

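```bash
cat >> h.py <<'E'
T=imaging.camera_model("top")
def proj(c,p):
    v=rot(c["attitude"]).T@(p-np.array(c["xyz"])); return np.array([c["cx"]+c["fx"]*v[0]/v[2],c["cy"]+c["fy"]*v[1]/v[2]])
o_,d_=ray(T,(285,194.3)); C0=o_+d_*(.176-o_[2])/d_[2]; U=np.r_[ex,1]/2**.5
def slide(f):
    b=[b for b in blobs(f,"red",(268,140,325,215)) ]
    b=max(b,key=lambda b:b[0][4]); from scipy.optimize import minimize_scalar
    r=minimize_scalar(lambda s:np.sum((proj(T,C0+s*U)-b[1])**2),bounds=(-.05,.2),method="bounded")
    return round(1e3*r.x,1),round(r.fun**.5,2),b[0]
E
python3 -m crank '[{"translation":[4,0,0],"roll":0},{"translation":[8,0,-2],"roll":0},{"translation":[11,0,-5],"roll":0},{"translation":[14,0,-8],"roll":0},{"translation":[17,0,-11],"roll":0},{"translation":[20,0,-14],"roll":0},{"translation":[20,0,-14],"roll":0}]'
python3 - <<'E'
from h import *
s=manip.read_state();print(booth(s["tcp_pos"]),s["contact_force"]);print(slide(imaging.grab_frame("top")))
E
```

```text
time: 3.35
tcp_pos: [0.5205, -0.1314, 0.171]
tool_rot: [0.0, 0.998, -0.068, 0.001]
contact_force: [-0.7, 0.2, 0.1]
width: 0.0001
finger_force: 0.4
[ 26.2  27.9 171. ] [-0.6930089   0.17948397  0.07774552]
(np.float64(15.3), np.float64(0.28), [281, 186, 15, 6, 52])
```

```bash
python3 -m crank '[{"translation":[4,0,-4],"roll":0},{"translation":[8,0,-8],"roll":0},{"translation":[12,0,-12],"roll":0},{"translation":[15,0,-15],"roll":0},{"translation":[18,0,-18],"roll":0},{"translation":[21,0,-21],"roll":0},{"translation":[21,0,-21],"roll":0}]'
python3 - <<'E'
from h import *
s=manip.read_state();print(booth(s["tcp_pos"]),s["contact_force"]);f=imaging.grab_frame("top");print(slide(f))
w=imaging.grab_frame("wrist");g=imaging.grab_frame("scene")
a=cv2.resize(f[140:230,240:330],(360,360),interpolation=0)
cv2.imwrite("pics/w3.png",cv2.hconcat([a,cv2.resize(w,(440,360))]))
E
```

```text
time: 3.98
tcp_pos: [0.5414, -0.1344, 0.1921]
tool_rot: [0.0, 0.998, -0.068, 0.001]
contact_force: [-1.3, -0.5, 0.3]
width: -0.0001
finger_force: 0.6
[ 47.3  27.9 192.1] [-1.28800454 -0.45473058  0.31563351]
(np.float64(44.9), np.float64(0.31), [282, 175, 16, 7, 56])
```

View pics/w3.png

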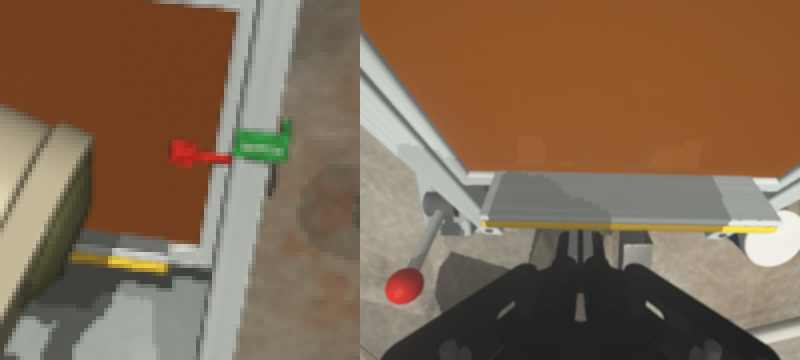

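Pointer tip is at top pixel (298,179.8) and the white line at about (305.5,176.8), so roughly 10–13 mm of slide is left. I'll advance part of that and compare closely.

```bash
python3 -m crank '[{"translation":[2,0,-2],"roll":0},{"translation":[4,0,-4],"roll":0},{"translation":[6,0,-6],"roll":0},{"translation":[6,0,-6],"roll":0}]'
python3 - <<'E'
from h import *
s=manip.read_state();print(booth(s["tcp_pos"]),s["contact_force"]);f=imaging.grab_frame("top");print(slide(f))
g=imaging.grab_frame("scene")
def onplane(c,p,k=-.0853):
    o,d=ray(c,p); n=np.r_[ex,-1]; q=o+d*((k-n@(o-np.r_[O,0]))/(n@d)); return booth(q)
gr=f[170:184,294:316].astype(int)
print("white-ish (min BGR)\n",gr.min(2)[:, :]); print("green-red\n",gr[...,1]-gr[...,2])
print("line",onplane(T,(305.5,176.75)),"tip before",onplane(T,(298,179.75)),"tip0",onplane(T,(294.7,196.2)))
a=cv2.resize(f[160:195,275:315],(400,350),interpolation=0);b=cv2.resize(g[115:150,245:285],(400,350),interpolation=0)
cv2.imwrite("pics/w4.png",cv2.hconcat([a,b]))
E
```

```text
time: 4.47
tcp_pos: [0.5469, -0.135, 0.1977]
tool_rot: [0.0, 0.998, -0.068, 0.0]
contact_force: [-0.9, 0.0, 0.2]
width: 0.0002
finger_force: 0.6
[ 52.9  28.1 197.7] [-0.93530796  0.02538795  0.20834573]
(np.float64(52.7), np.float64(0.3), [283, 172, 15, 7, 60])
white-ish (min BGR)
 [[ 43 140 167 167 166 108 146 168 169 167 167 167 168 168 169 125  79  70
   68  86  94  94]
 [ 62 147 168 165 151 105 137 164 169 168 166 167 169 167 168 118  63  50
   62  86  92  93]
 [ 81 153 167 167 124  81  93 114 124 126 125 134 148 151 152 110  55  44
   63  84  91  93]
 [110 159 167 167 108  61  52  47  55  62  63  75  94  98 101  83  65  48
   63  85  95  94]
 [136 166 167 166  99  52  50  48  49  53  55  55  54  52  51  47  54  54
   72  88  97  94]
 [ 99 119 117 115  73  49  62  55  50  50  50  50  49  50  49  48  48  53
   79  92  98  94]
 [ 35  40  40  44  47  48  94 122 123 107 118 123 104  77  67  55  49  49
   85  97  98  92]
 [ 40  42  38  40  55  50  82 112 114  98 110 114 105  88 100 119  89  58
   92 102  97  91]
 [119 130 128  82  65  54  51  50  50  50  50  49  61  65  83 109  82  60
[... 1497 characters left out ...]
 50   68   59   -1  -15  -17  -17]
 [   2    3    4    2   21   37   35   41   52   57   67   77   77   94
    92   88   89   39   -7  -15  -16  -18]
 [   5    5    3    2    2    4    4    4    7   11   16   22   29   43
    42   38   43    5  -13  -16  -16  -18]
 [   4    5    5    3    2    4    3    3    4    4    4    4    3   -2
    -7   -9   -4  -10  -15  -17  -17  -18]
 [   3    4    4    2    5    4    5    3    4    5    4    4    4   -1
    -7  -12  -13  -13  -15  -17  -17  -17]
 [   5    4    3    3    5    6    4    4    4    5    4    4    4    0
    -8  -12  -14  -14  -15  -16  -17  -18]]
line [ 128.6 -137.5  213.9] tip before [ 121.5 -121.7  206.8] tip0 [  89.  -120.   174.3]
```

View pics/w4.png

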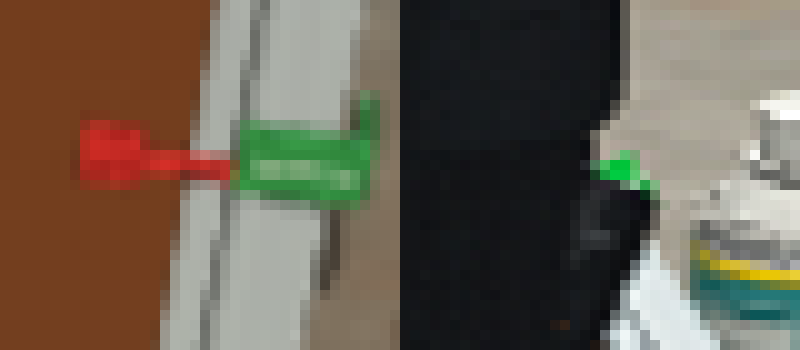

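The pointer shaft is at row 176.6 and the white line, extrapolated to the tip, at row 175.8. That leaves about 2–3 mm of slide.

```bash
python3 -m crank '[{"translation":[1,0,-1],"roll":0},{"translation":[2,0,-2],"roll":0},{"translation":[2,0,-2],"roll":0},{"translation":[2,0,-2],"roll":0}]'
python3 - <<'E'
from h import *
s=manip.read_state();print(booth(s["tcp_pos"]),s["contact_force"]);f=imaging.grab_frame("top");print(slide(f))
gr=f[172:181,290:312].astype(int); w=np.clip(gr[...,2]-gr[...,1]-10,0,None)
r=np.arange(172,181)
for j in range(2,9): print(290+j,w[:,j].sum(),(w[:,j]@r/max(1,w[:,j].sum())).round(2))
E
```

```text
time: 4.9
tcp_pos: [0.5486, -0.1352, 0.1994]
tool_rot: [0.0, 0.998, -0.068, 0.0]
contact_force: [-1.4, -0.4, 0.1]
width: 0.0003
finger_force: 0.6
[ 54.6  28.  199.4] [-1.37741732 -0.44995368  0.07527088]
(np.float64(54.9), np.float64(0.28), [283, 171, 15, 7, 61])
292 625 175.51
293 484 174.74
294 327 174.96
295 288 175.34
296 297 175.54
297 348 175.76
298 63 175.56
```

On the mark (tip row 175.76, line 175.75). Now I'll back off and go to the lever.

```bash
python3 -m crank '[{"translation":[-5,0,0],"roll":0},{"translation":[-20,0,0],"roll":0},{"translation":[-50,0,0],"roll":0},{"translation":[-85,0,0],"roll":0},{"translation":[-115,0,0],"roll":0},{"translation":[-135,0,0],"roll":0},{"translation":[-135,-35,0],"roll":0},{"translation":[-135,-70,0],"roll":0}]'
python3 -m crank '[{"translation":[0,-35,0],"roll":0},{"translation":[0,-74,0],"roll":0},{"translation":[0,-74,20],"roll":0},{"translation":[0,-74,40],"roll":0},{"translation":[0,-74,40],"roll":0},{"translation":[0,-74,40],"roll":0}]'
python3 - <<'E'
from h import *
s=manip.read_state();print(booth(s["tcp_pos"]),s["contact_force"],tool_delta([-35,173,160]));f=imaging.grab_frame("top");print(slide(f))
for b in blobs(f,"red",(155,200,185,240)): print(b)
E
```

```text
time: 5.62
tcp_pos: [0.4235, -0.0479, 0.1999]
tool_rot: [0.0, 0.997, -0.071, 0.001]
contact_force: [1.8, -0.0, 0.4]
width: 0.0
finger_force: 0.0
time: 6.12
tcp_pos: [0.4341, 0.0259, 0.1594]
tool_rot: [-0.0, 0.998, -0.068, -0.001]
contact_force: [0.5, -0.2, 0.2]
width: -0.0001
finger_force: 0.0
[-81.  171.9 159.4] [ 0.48923485 -0.17632298  0.17275674] [46.  -1.1 -0.7]
(np.float64(54.9), np.float64(0.28), [283, 171, 15, 7, 61])
([162, 219, 10, 8, 63], array([166.9, 222.8]), [[162.0, 219.0], [171.0, 219.0], [171.0, 226.0], [162.0, 226.0]])
```

```bash
python3 -m crank '[{"translation":[20,0,0],"roll":0},{"translation":[40,0,0],"roll":0},{"translation":[52,0,0],"roll":0},{"translation":[64,0,0],"roll":0},{"translation":[76,0,0],"roll":0},{"translation":[88,0,0],"roll":0},{"translation":[100,0,0],"roll":0},{"translation":[112,0,0],"roll":0}]'
python3 -m crank '[{"translation":[4,0,0],"roll":0},{"translation":[8,0,0],"roll":0},{"translation":[11,0,0],"roll":0},{"translation":[13,0,0],"roll":0},{"translation":[13,0,0],"roll":0}]'
python3 - <<'E'
from h import *
s=manip.read_state();print(booth(s["tcp_pos"]),s["contact_force"])
E
```

```text
time: 6.83
tcp_pos: [0.5461, 0.0097, 0.1608]
tool_rot: [0.0, 0.998, -0.069, 0.001]
contact_force: [-1.5, 0.8, -1.0]
width: 0.0002
finger_force: 0.5
time: 7.25
tcp_pos: [0.5583, 0.0087, 0.1596]
tool_rot: [0.0, 0.998, -0.068, 0.0]
contact_force: [0.7, 0.4, 0.0]
width: 0.0001
finger_force: 0.0
[ 44.4 172.  159.6] [0.74239481 0.40950585 0.04383581]
```

```bash
python3 -m crank '[{"translation":[1.5,0,0],"roll":0},{"translation":[3,0,0],"roll":0},{"translation":[3,0,0],"roll":0}]'; python3 -m crank '[{"translation":[1,0,0],"roll":0},{"translation":[2,0,0],"roll":0},{"translation":[2,0,0],"roll":0}]'
python3 - <<'E'
from h import *
s=manip.read_state();print(booth(s["tcp_pos"]),s["contact_force"])
cv2.imwrite("pics/w5.png",cv2.hconcat([cv2.resize(imaging.grab_frame("wrist"),(400,300)),cv2.resize(imaging.grab_frame("scene")[150:300,150:350],(400,300))]))
E
```

```text
time: 7.5
tcp_pos: [0.5612, 0.0085, 0.1593]
tool_rot: [-0.0, 0.998, -0.068, -0.0]
contact_force: [0.2, -0.1, -0.8]
width: 0.0001
finger_force: 0.3
time: 7.75
tcp_pos: [0.5618, 0.0084, 0.1591]
tool_rot: [-0.0, 0.998, -0.068, -0.002]
contact_force: [-8.2, 0.2, 2.6]
width: -0.0002
finger_force: 4.1
[ 47.9 172.2 159.1] [-8.20232799  0.23006826  2.60413544]
```

View pics/w5.png

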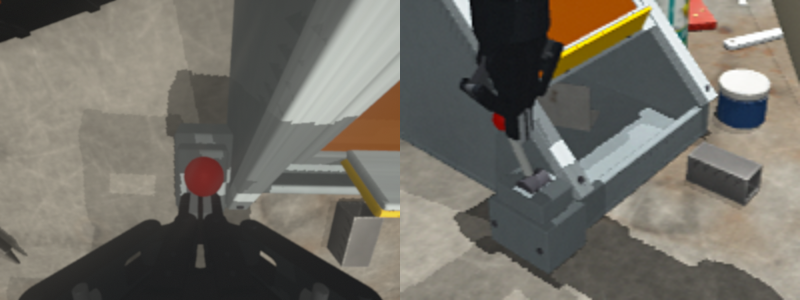

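The ball (204,177 in the wrist view) sits against the fingers and the lever leans into the booth. An 8 N reaction at the expected position is the stop. I'll retreat and check.

```bash
python3 -m crank '[{"translation":[-8,0,0],"roll":0},{"translation":[-30,0,0],"roll":0},{"translation":[-65,0,0],"roll":0},{"translation":[-100,0,0],"roll":0},{"translation":[-135,0,0],"roll":0},{"translation":[-150,0,0],"roll":0},{"translation":[-150,0,0],"roll":0},{"translation":[-150,0,0],"roll":0}]'
python3 - <<'E'
from h import *
f=imaging.grab_frame("top");g=imaging.grab_frame("scene");print(slide(f))
S=imaging.camera_model("scene")
b=max(blobs(f,"red",(155,180,190,240)),key=lambda b:b[0][4]);a=blobs(g,"red",(195,180,260,260))
print(b[:2],a)
print("top ball at z=.152:",booth(plane(T,b[1],.152)))
if a:
    a=max(a,key=lambda b:b[0][4]);p,e=tri(S,a[1],T,b[1]);q=booth(p);print(q,e,"lock",np.arctan2(q[0]-30,q[2]-82)+.5)
for b in blobs(f,"green",(290,160,325,190)): print(b[:2])
print(manip.read_state()["contact_force"])
E
```

```text
time: 8.52
tcp_pos: [0.4149, 0.0285, 0.1599]
tool_rot: [0.0, 0.998, -0.068, 0.001]
contact_force: [0.4, -0.4, 0.1]
width: -0.0004
finger_force: 0.0
(np.float64(54.9), np.float64(0.28), [283, 171, 15, 7, 61])
([168, 188, 9, 9, 69], array([172., 192.])) [([196, 203, 12, 12, 112], array([201.8, 208.5]), [[196.0, 203.0], [207.0, 203.0], [207.0, 214.0], [196.0, 214.0]])]
top ball at z=.152: [ 71.7 170.7 152. ]
[ 71.6 170.5 154.3] 0.0007472143232902158 lock 1.022120083173912
([298, 171, 14, 9, 59], array([305. , 175.6]))
[ 0.48150351 -0.45854096  0.56662944]
```

The lever is fully over (about 1.0 rad), the window is still on the mark, and the robot is clear of everything.

```bash
python3 -c "
from rig import manip; print(manip.close_job())"
```

```text
the job is handed in; nothing more can be done
None
```

The window was pushed up about 55 mm until its pointer lined up with the mark on the green clip, the locking lever was pushed fully over to its stop, and the job was handed in at about 8.6 s with the robot touching nothing.

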